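# Set up the folding drain stand in its drip tray

### The arm

A 6-joint arm with a two-finger parallel gripper is mounted at the origin on a cart in front of the work surface, level with it; the furniture and walls round the work are solid. World frame = base frame: x ahead of the robot, y to its left, z up, the work surface at z = 0. Lengths are in mm, angles in rad, forces in N, time in s.
With the tool pointing down it reaches from about 375 to 925 mm from the base axis. Payload 5.7 kg.
Tool frame: the origin (TCP) lies between the finger pads; the fingertips stand robot.nose_length ahead of it and the grasp point (between the pads) lies 2 mm behind it (robot.nose_length is the distance from the TCP to the fingertips, in mm); z points along the fingers, y is the line along which they close (so a half turn about z gives the same grasp; the last joint's range is limited). The gripper opens to 85 mm and grips with 20 to 120 N. Pads are 22 mm wide; open, the fingers measure 114 mm over their backs; the gripper's body (76 mm by 85 mm) begins 54 mm behind the grasp point. The pads swing forward as they close: fully open they stand 13 mm farther back than shut.
Start: joints at [1.132, 0.359, 1.51, -0, 1.272, -0.115], TCP at [190.896, 568.792, 248.267] pointing down, gripper open.
Joint ranges: [-2.97, 2.97], [-1.01, 2.36], [0.21, 2.38], [-0.96, 4.11], [0.2, 2.71], [-2.98, 2.98]. Speed limits (rad/s): [2.39, 2.39, 3.14, 3.14, 3.14, 3.14].

### API

Orientations are given as a unit quaternion [w, x, y, z].
In Python, from workcell import robot gives the robot as it stands.
- The arm moves only by the tool carry_out, never from a script. Its argument "deltas" is a list of rows, each an object with "hand": the closure in counts, from 0 (fully open) to 255 (shut); "delta_pos": the shift along the world's x, y, z as a fraction of full scale, a list of three; "dr": the turn, a rotation vector about the world's x, y, z as a fraction of full scale, a list of three. In form: [{"hand": hand, "delta_pos": [tx, ty, tz], "dr": [rx, ry, rz]}, ...]. A call has 1 to 12 rows; each row shifts and turns the commanded pose from where the row before left it; what a row does not reach is not made up. Full scale, the value 1, is 2 cm for a shift and 0.1 rad for a turn. A row lasts 1/10 s, in which the tool goes at most 50 mm and 8.59 degrees, less where a joint would pass 70% of its speed; a pose out of reach is approached as far as the arm can. A call with a number of a shift or a turn outside -1 to 1 is refused whole. A call with a gripper value outside its range is refused whole. The fingers move at their own pace and stop on an object; "newtons" is the grip in N (left out, the last holds). Time passes only in rows, so rows that do not move let the fingers close. It gives the time, the measured TCP pose, the force, the opening and the grip force at its end, in the units of the state.
- robot.read_state(): the state, without advancing time (a new reading comes with each control period).
- robot.read_camera(name): name is "side" or "top"; returns the picture (420x560x3 uint8, red, green, blue); there is no depth.
- robot.camera_params(name): a dict with "camera_matrix" (3x3 intrinsics, pixels), "D" ([k1, k2, p1, p2, k3] as OpenCV has them; the pictures are not rectified), "view" (4x4, takes a point from world to camera coordinates). Camera axes: x right, y up, looking along -z (the intrinsics and any distortion apply to the point x, -y, -z); pixel columns grow to the right and rows downward; lengths in mm; the calibration is good to about 2 mm. A picture is of the moment at which its call begins. camera_params takes no time and is no camera call.
- robot.close_job(): hands the job in; it is judged then, once.
The state is a dict: "time": time; "q": joint angles; "joint_vel": joint speeds; "joint_torque": joint torques, N m; "tcp_pos": TCP position; "ee_rot": TCP orientation; "ft_force": force on the tool from outside, world axes, zero at the start; "torque": the same for the moment, N m; "width": finger opening in mm; "grasp_force": force on a finger pad.
Only numpy, scipy, OpenCV 4.12 (cv2) and the standard library are available. Lean on these libraries where they do the work, as an engineer would, in place of code of your own. Each camera call takes 0.05 s, during which the arm holds its last target. There are 200 camera calls.

### The job

Fresh marbled sheets need somewhere to drip. Carry the folded drain stand, still folded, into the low metal drip tray, set it down flat on the tray floor with its feet square to the tray and its front still to the front, and let go. Then swing the slatted leaf up and over until it leans back about 20 degrees past upright, where the stiff hinge holds it; leave the dropper bottle, the ramekin and the mussel shell lying between the two places where they are.

Things in the scene. Friction and masses are not known exactly. Their poses are not given: they have to be found in the camera images.
- drain_stand: Loose folding drain stand, 0.8 kg in all, 206 mm wide. Origin: centre of its underside, straight below the middle of its rail; x points from front to back, y left along the rail, z up. Two dark steel feet, 156 long in x, 18 wide, centred at y = +58 and -58 (footprint 156 x 134 mm). The slatted wooden leaf, hinged at the rail's ends, lies folded to the front (-x), out to x = -163.
- stand_rail (a point): Middle of the wooden rail, on the hinge axis (which runs along the stand's y), 46 mm above the stand's underside. The rail is 24 mm thick in x, 152 long in y, from z = 28 to 64. Carry the stand by pinching its middle from above across the 24 mm; beside it there is room down to the ground, 40 mm in front (to the leaf's first slat) and all free behind.
- stand_front (a point): Point on the stand's underside 69 mm to the front (-x) of its origin.
- leaf_bar (a point): Centre of the leaf's grip bar: round, wooden, 16 mm diameter, 204 long, parallel to the hinge and 155 mm from its axis. Folded, it lies level in front of the rail, 46 mm above the stand's underside. Beside it, towards the hinge, the leaf is open for 42 mm between its side stiles (154 mm apart), so fingers can straddle its middle; it can turn between the pads.
- leaf (a joint): Leaf angle in rad: 0 folded (level, pointing to the front; may start up to 0.2), 1.571 upright, 1.92 leaning back 20 degrees past upright, stop at 2.5. Leaf 0.12 kg; the stiff hinge (0.18 N m of friction) holds it anywhere; 3 to 4 N at the bar moves it. At angle a the bar is 155 mm x cos(a) in front of and 155 mm x sin(a) above the hinge axis.
- drip_tray: Low plain metal tray, fixed on the bench. Origin: centre of its underside; x points to its back (away from the robot), y left. Inner floor 216 mm in x by 200 in y, 4 mm above the bench; rim 17 mm above the bench. Centred, the stand's feet have 30 mm to spare all round, and the folded leaf passes over the front rim.
- dropper_a: Loose small brown glass dropper bottle with red rubber bulb, 33 x 34 mm, 96 mm high, standing between the stand and the tray. Origin: centre of its underside.
- ramekin: Loose small white ramekin with brown ink, 67 mm across, 40 mm high, between the stand and the tray, nearer the robot than the bottle. Origin: centre of its underside.
- shell_a: Loose dark mussel shell, 28 x 60 x 8 mm, lying between the stand and the tray, nearest the robot. Origin: centre of its underside.

How it is judged (in metres and radians):
On the way:
1. The stand is set down flat in the drip tray, square to it, front to the front, its leaf still folded, and let go (x of drain_stand in the frame of drip_tray between -0.04 and 0.04 m and y of drain_stand in the frame of drip_tray between -0.04 and 0.04 m and z of drain_stand in the frame of drip_tray below 0.008 m and angle between drain_stand's own z axis and vertical below 0.06 rad and x of stand_front in the frame of drip_tray below 0 m and angle between the x axis of drain_stand and the x axis of drip_tray, either way round below 0.3 rad and contact force between the fingers and drain_stand below 0.3 N and linear speed of drain_stand below 0.02 m/s and value of joint leaf below 0.6 rad), for 0.3 s.
At the end, for the whole second after the job is handed in: The stand, at rest and untouched, is flat on the tray floor (origin within 40 mm of the tray centre along each tray axis, level within 0.06 rad, square within 0.3 rad, front to front) and its leaf is still, leaning back 20 degrees past upright within 8 degrees (joint 1.78 to 2.06 rad) (x of drain_stand in the frame of drip_tray between -0.04 and 0.04 m and y of drain_stand in the frame of drip_tray between -0.04 and 0.04 m and z of drain_stand in the frame of drip_tray below 0.008 m and angle between drain_stand's own z axis and vertical below 0.06 rad and x of stand_front in the frame of drip_tray below 0 m and angle between the x axis of drain_stand and the x axis of drip_tray, either way round below 0.3 rad and contact force between the fingers and drain_stand below 0.3 N and linear speed of drain_stand below 0.02 m/s and value of joint leaf between 1.78 and 2.06 rad and velocity of joint leaf between -0.05 and 0.05 rad/s).
It fails at once if The dropper bottle, the ramekin or the mussel shell is moved more than 30 mm, or the bottle is tipped over (distance of any of dropper_a, ramekin, shell_a from where it was at the start of the episode above 0.03 m or angle between dropper_a's own z axis and vertical above 0.6 rad).
It also fails if it takes over 64 s, if anything falls off the work surface, if the arm or the gripper's body presses on something with over 40 N, if the wrist force passes 120 N, or if a joint passes its speed limit or range.

## Working session

There is one attempt and no reset: what is moved stays moved. The work goes in short steps, Python scripts to look and compute and a tool call to move; the robot and the scene stay as the last step left them, time stands still between calls to the robot, and variables do not carry over. Pictures are saved under pics/ and viewed, at most 10 in all, crops included, and the job is handed in when it is done.

Besides the shell and the picture viewer there is one more tool, called as name(argument=value, ...), one argument or row to a line, values as JSON. carry_out: Moves the arm, as the interface text tells. Shift numbers are shares of 2 cm and turn numbers shares of 0.1 rad, none past 1 either way. Its arguments: {"type":"object","properties":{"deltas":{"type":"array","items":{"type":"object","properties":{"hand":{"type":"number"},"delta_pos":{"type":"array","items":{"type":"number","minimum":-1,"maximum":1}},"dr":{"type":"array","items":{"type":"number","minimum":-1,"maximum":1}}}}},"newtons":{"type":"number"}},"required":["deltas"]}

```bash
mkdir -p pics
python3 - <<'E'
from workcell import robot
import cv2
for n in("top","side"):
    cv2.imwrite(f"pics/{n}0.png",robot.read_camera(n)[:,:,::-1]); print(robot.camera_params(n))
s=robot.read_state(); print(s, robot.nose_length)
E
```

```text
{'camera_matrix': array([[510.09923752,   0.        , 274.5422135 ],
       [  0.        , 510.09923752, 213.52740024],
       [  0.        ,   0.        ,   1.        ]]), 'D': array([-0.05791406,  0.        ,  0.        ,  0.        ,  0.        ]), 'view': array([[ 2.39022428e-02, -9.99706220e-01,  4.01941088e-03,
         1.29502297e+01],
       [ 9.88014441e-01,  2.42356283e-02,  1.52447038e-01,
        -5.65838317e+02],
       [-1.52499665e-01,  3.27409866e-04,  9.88303468e-01,
        -9.56859026e+02],
       [ 0.00000000e+00,  0.00000000e+00,  0.00000000e+00,
         1.00000000e+00]])}
{'camera_matrix': array([[444.96669748,   0.        , 284.08766272],
       [  0.        , 444.96669748, 210.95905496],
       [  0.        ,   0.        ,   1.        ]]), 'D': array([-0.06028886,  0.        ,  0.        ,  0.        ,  0.        ]), 'view': array([[ 9.98068848e-01, -5.94365190e-02, -1.80519960e-02,
        -5.46719955e+02],
       [ 4.98656935e-02,  5.93345439e-01,  8.03401893e-01,
        -9.06863486e+01],
       [-3.70403424e-02, -8.02750578e-01,  5.95163442e-01,
        -1.05049385e+03],
       [ 0.00000000e+00,  0.00000000e+00,  0.00000000e+00,
         1.00000000e+00]])}
{'time': 0.1, 'q': array([ 1.13190271e+00,  3.59403544e-01,  1.51136368e+00, -6.97329605e-06,
        1.27251724e+00, -1.15122911e-01]), 'joint_vel': array([ 1.08155051e-04,  3.01208632e-04, -2.00847173e-03, -3.56939638e-05,
        5.77069271e-04,  8.05141120e-04]), 'joint_torque': array([-6.50212551e-04, -5.28656244e+01, -2.79348367e+01, -4.45555834e-04,
        5.07838166e-03, -3.93091085e-06]), 'tcp_pos': array([190.64699823, 568.260407  , 247.54013246]), 'ee_rot': array([-2.28133390e-04,  1.61178122e-01,  9.86924971e-01, -8.14571272e-04]), 'ft_force': array([ 0.35906364,  0.17278708, -0.11668321]), 'torque': array([ 0.02143579, -0.03482025,  0.02127358]), 'grasp_force': 0.0, 'width': 85.6083259982901} 17.0
```

View pics/top0.png

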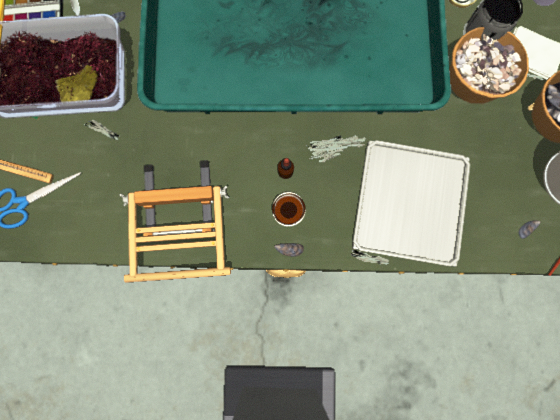

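View pics/side0.png

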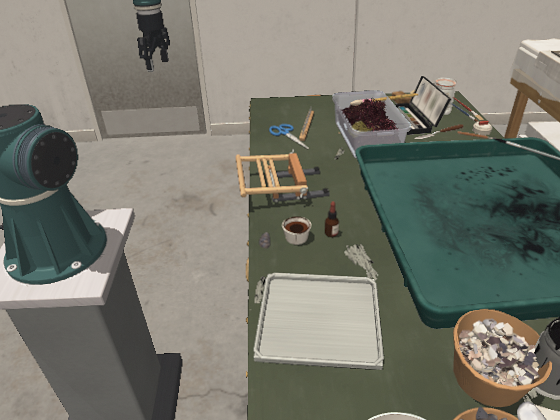

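The top view shows the stand at left (rail from about (133,197) to (214,194), grip bar at row ~274) and the tray at right (corners near (370,142), (468,157), (458,264), (355,258)). The bottle is near (286,168), the ramekin (289,208) and the shell (289,248). I'll zoom in to measure.

```bash
cat > h.py <<'E'
import numpy as np, cv2
from workcell import robot
def ray(n,uv,z):
    p=robot.camera_params(n);V=p["view"];R=V[:3,:3];t=V[:3,3]
    u=cv2.undistortPoints(np.array([[uv]],float),p["camera_matrix"],p["D"])[0,0]
    d=R.T@np.array([u[0],-u[1],-1]);c=-R.T@t
    return c+d*(z-c[2])/d[2]
def pix(n,X):
    p=robot.camera_params(n);V=p["view"];c=V[:3,:3]@np.asarray(X,float)+V[:3,3]
    return cv2.projectPoints(np.array([[c[0],-c[1],-c[2]]]),np.zeros(3),np.zeros(3),p["camera_matrix"],p["D"])[0].ravel()
def snap(n,f,x0,y0,x1,y1,k):
    im=robot.read_camera(n)[y0:y1,x0:x1,::-1]
    cv2.imwrite(f,cv2.resize(im,None,fx=k,fy=k,interpolation=cv2.INTER_CUBIC))
E
python3 - <<'E'
from h import *
a=robot.read_camera("top")[130:290,:,::-1]
b=np.vstack([cv2.resize(a[:,110:240],None,fx=4,fy=4)[:600]])
c=cv2.resize(a[:,340:480],None,fx=4,fy=4)[:600]
cv2.imwrite("pics/st.png",b);cv2.imwrite("pics/tr.png",c)
E
```

```text
(no output)
```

View pics/st.png

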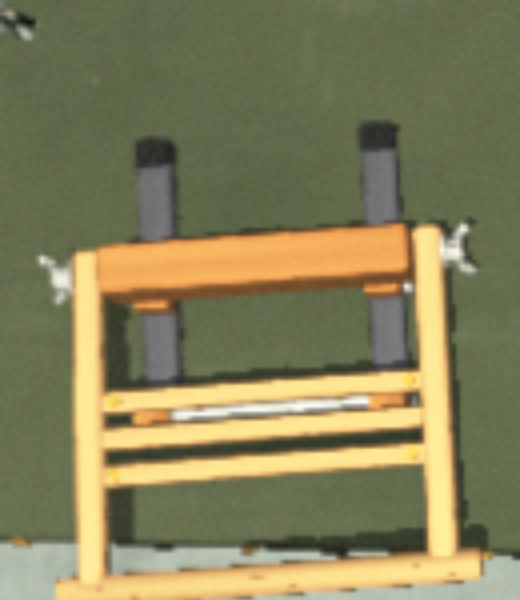

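View pics/tr.png

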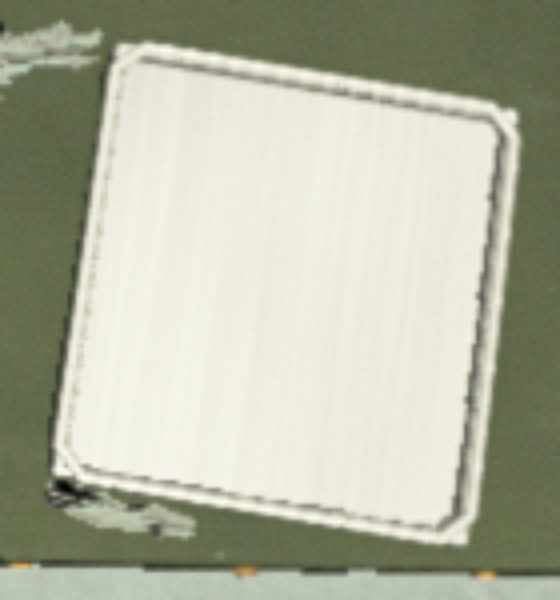

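Run:
```python
from h import *
np.set_printoptions(precision=1,suppress=True)
S=lambda x,y,z:ray("top",(x/4-.375+110,y/4-.375+130),z)
T=lambda x,y,z:ray("top",(x/4-.375+340,y/4-.375+130),z)
bl,br=S(98,249,64),S(407,225,64)
print("rail back",bl,br,np.linalg.norm(bl-br))
fl,fr=S(155,140,12),S(378,123,12);print("foot backs",fl,fr,np.linalg.norm(fl-fr))
gl,gr=S(57,590,46),S(481,565,46);print("bar ends",gl,gr,np.linalg.norm(gl-gr))
d=(bl-br);yaw=np.arctan2(-d[0],d[1]);
for e in((bl,br),(fl,fr),(gl,gr)):
    d=e[0]-e[1];print("yaw",np.arctan2(-d[0],d[1]))
yaw=np.arctan2(*( -(bl-br+gl-gr)[0],(bl-br+gl-gr)[1]));xs=np.array([np.cos(yaw),np.sin(yaw),0])
print("origin est",(bl+br)/2-12*xs,(fl+fr)/2-78*xs,(gl+gr)/2+155*xs,yaw)
c=[T(*p,17) for p in((115,43),(517,110),(467,543),(55,475))]
print("tray",sum(c)/4,*[np.linalg.norm(c[i]-c[i-1]) for i in range(4)])
for e in (c[0]-c[1],c[3]-c[2]): print(np.arctan2(-e[0],e[1]))
for e in (c[0]-c[3],c[1]-c[2]): print(np.arctan2(e[1],e[0]))
print("bottle",ray("top",(286,172),0),"ram",ray("top",(289,209),20),"shell",ray("top",(289,249),4))
```

```text
rail back [598.  299.9  64. ] [613.4 150.3  64. ] 150.3976146547577
foot backs [665.7 288.9  12. ] [677.3 174.2  12. ] 115.2747005721244
bar ends [433.8 314.1  46. ] [451.2 109.9  46. ] 204.91320634332286
yaw 0.10250189105634142
yaw 0.10081491909052138
yaw 0.08519076068073535
origin est [593.7 224.   64. ] [593.9 224.3  12. ] [596.9 226.3  46. ] 0.09251826396761535
tray [ 600.2 -252.1   17. ] 226.38233300371468 211.35725037991782 226.48948476204805 209.2691835310131
-0.14090750421791853
-0.1414001512209363
-0.1382391154683884
-0.14745980624037355
bottle [659.8   5.    0. ] ram [578.9  -2.2  20. ] shell [499.7  -4.3   4. ]
```

carry_out(
  deltas=[
    {"hand": 90, "delta_pos": [0.84, -0.717, -0.2], "dr": [0, 0, -0.479]},
    {"hand": 90, "delta_pos": [0.84, -0.717, -0.2], "dr": [0, 0, -0.479]},
    {"hand": 90, "delta_pos": [0.84, -0.717, -0.2], "dr": [0, 0, -0.479]},
    {"hand": 90, "delta_pos": [0.84, -0.717, -0.2], "dr": [0, 0, -0.479]},
    {"hand": 90, "delta_pos": [0.84, -0.717, -0.2], "dr": [0, 0, -0.479]},
    {"hand": 90, "delta_pos": [0.84, -0.717, -0.2], "dr": [0, 0, -0.479]},
    {"hand": 90, "delta_pos": [0.84, -0.717, -0.2], "dr": [0, 0, -0.479]},
    {"hand": 90, "delta_pos": [0.84, -0.717, -0.2], "dr": [0, 0, -0.479]},
    {"hand": 90, "delta_pos": [0.84, -0.717, -0.2], "dr": [0, 0, -0.479]},
    {"hand": 90, "delta_pos": [0.84, -0.717, -0.2], "dr": [0, 0, -0.479]},
    {"hand": 90, "delta_pos": [0.84, -0.717, -0.2], "dr": [0, 0, -0.479]},
    {"hand": 90, "delta_pos": [0.84, -0.717, -0.2], "dr": [0, 0, -0.479]},
  ],
  newtons=60,
)

```text
time: 1.35
tcp_pos: [392.9, 395.9, 199.9]
ee_rot: [-0.0, 0.435, 0.9, -0.0]
ft_force: [-0.8, 0.5, -0.3]
width: 55.2
grasp_force: 0.0
```

carry_out(
  deltas=[
    {"hand": 90, "delta_pos": [0.84, -0.717, -0.2], "dr": [0, 0, -0.479]},
    {"hand": 90, "delta_pos": [0.84, -0.717, -0.2], "dr": [0, 0, -0.479]},
    {"hand": 90, "delta_pos": [0.84, -0.717, -0.2], "dr": [0, 0, -0.479]},
    {"hand": 90, "delta_pos": [0.84, -0.717, -0.2], "dr": [0, 0, -0.479]},
    {"hand": 90, "delta_pos": [0.84, -0.717, -0.2], "dr": [0, 0, -0.479]},
    {"hand": 90, "delta_pos": [0.84, -0.717, -0.2], "dr": [0, 0, -0.479]},
    {"hand": 90, "delta_pos": [0.84, -0.717, -0.2], "dr": [0, 0, -0.479]},
    {"hand": 90, "delta_pos": [0.84, -0.717, -0.2], "dr": [0, 0, -0.479]},
    {"hand": 90, "delta_pos": [0.84, -0.717, -0.2], "dr": [0, 0, -0.479]},
    {"hand": 90, "delta_pos": [0.84, -0.717, -0.2], "dr": [0, 0, -0.479]},
    {"hand": 90, "delta_pos": [0.84, -0.717, -0.2], "dr": [0, 0, -0.479]},
    {"hand": 90, "delta_pos": [0.84, -0.717, -0.2], "dr": [0, 0, -0.479]},
  ],
)

```text
time: 2.55
tcp_pos: [594.6, 223.9, 151.8]
ee_rot: [-0.0, 0.673, 0.74, -0.0]
ft_force: [0.1, 0.2, -0.1]
width: 55.1
grasp_force: 0.0
```

carry_out(
  deltas=[
    {"hand": 90},
    {"hand": 90},
    {"hand": 90},
  ],
)

```text
$.deltas[0]: bad value
```

Run:
```python
from h import *
a=robot.read_camera("side")[110:250,210:370,::-1]; b=robot.read_camera("top")[130:290,100:260,::-1]
cv2.imwrite("pics/g1.png",np.hstack([cv2.resize(a,(400,350)),cv2.resize(b,(400,400))[:350]]))
```

```text
(no output)
```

View pics/g1.png

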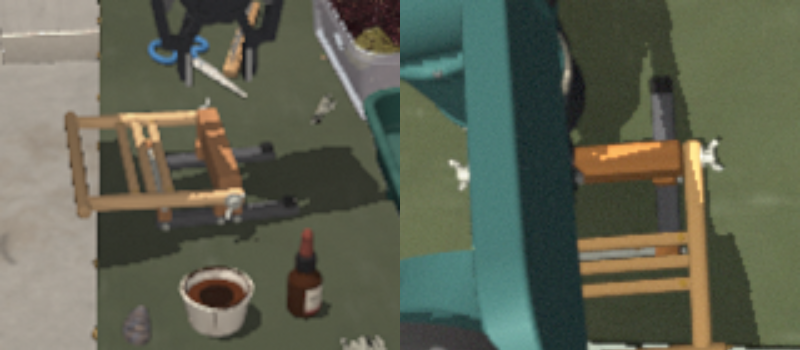

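The side view (left half) shows the fingers straddling the rail line from above, and the top view shows the stand unmoved. I'll descend and pinch.

carry_out(
  deltas=[
    {"hand": 90, "delta_pos": [0, 0, -0.6], "dr": [0, 0, 0]},
    {"hand": 90, "delta_pos": [0, 0, -0.6], "dr": [0, 0, 0]},
    {"hand": 90, "delta_pos": [0, 0, -0.6], "dr": [0, 0, 0]},
    {"hand": 90, "delta_pos": [0, 0, -0.6], "dr": [0, 0, 0]},
    {"hand": 90, "delta_pos": [0, 0, -0.6], "dr": [0, 0, 0]},
    {"hand": 90, "delta_pos": [0, 0, -0.6], "dr": [0, 0, 0]},
    {"hand": 90, "delta_pos": [0, 0, -0.6], "dr": [0, 0, 0]},
    {"hand": 90, "delta_pos": [0, 0, -0.6], "dr": [0, 0, 0]},
    {"hand": 90, "delta_pos": [0, 0, -0.6], "dr": [0, 0, 0]},
    {"hand": 90, "delta_pos": [0, 0, 0], "dr": [0, 0, 0]},
  ],
)

```text
time: 3.65
tcp_pos: [592.8, 224.2, 42.2]
ee_rot: [-0.001, 0.672, 0.741, -0.001]
ft_force: [0.1, 0.9, 0.4]
width: 55.4
grasp_force: 0.0
```

carry_out(
  deltas=[
    {"hand": 255, "delta_pos": [0, 0, 0], "dr": [0, 0, 0]},
    {"hand": 255, "delta_pos": [0, 0, 0], "dr": [0, 0, 0]},
    {"hand": 255, "delta_pos": [0, 0, 0], "dr": [0, 0, 0]},
    {"hand": 255, "delta_pos": [0, 0, 0], "dr": [0, 0, 0]},
    {"hand": 255, "delta_pos": [0, 0, 0], "dr": [0, 0, 0]},
    {"hand": 255, "delta_pos": [0, 0, 0], "dr": [0, 0, 0]},
    {"hand": 255, "delta_pos": [0, 0, 0], "dr": [0, 0, 0]},
    {"hand": 255, "delta_pos": [0, 0, 0], "dr": [0, 0, 0]},
  ],
)

```text
time: 4.45
tcp_pos: [595.0, 224.8, 45.0]
ee_rot: [0.001, 0.672, 0.741, 0.001]
ft_force: [1.7, -0.2, 7.2]
width: 23.6
grasp_force: 60.2
```

carry_out(
  deltas=[
    {"hand": 255, "delta_pos": [0, 0, 0.3], "dr": [0, 0, 0]},
    {"hand": 255, "delta_pos": [0, 0, 0.6], "dr": [0, 0, 0]},
    {"hand": 255, "delta_pos": [0, 0, 0.8], "dr": [0, 0, 0]},
    {"hand": 255, "delta_pos": [0, 0, 0.8], "dr": [0, 0, 0]},
    {"hand": 255, "delta_pos": [0, 0, 0.8], "dr": [0, 0, 0]},
    {"hand": 255, "delta_pos": [0, 0, 0.8], "dr": [0, 0, 0]},
    {"hand": 255, "delta_pos": [0, 0, 0.8], "dr": [0, 0, 0]},
    {"hand": 255, "delta_pos": [0, 0, 0.8], "dr": [0, 0, 0]},
    {"hand": 255, "delta_pos": [0, 0, 0.8], "dr": [0, 0, 0]},
    {"hand": 255, "delta_pos": [0, 0, 0.4], "dr": [0, 0, 0]},
    {"hand": 255, "delta_pos": [0, 0, 0], "dr": [0, 0, 0]},
  ],
)

```text
time: 5.55
tcp_pos: [594.2, 224.7, 183.2]
ee_rot: [0.0, 0.672, 0.741, 0.0]
ft_force: [0.0, -0.4, -8.3]
width: 23.4
grasp_force: 59.6
```

Run:
```python
from h import *
a=robot.read_camera("side")[60:260,210:370,::-1]; b=robot.read_camera("top")[130:330,80:260,::-1]
cv2.imwrite("pics/g2.png",np.hstack([cv2.resize(a,(400,500)),cv2.resize(b,(400,444),)[:500] if 0 else cv2.copyMakeBorder(cv2.resize(b,(400,444)),0,56,0,0,0)]))
```

```text
(no output)
```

View pics/g2.png

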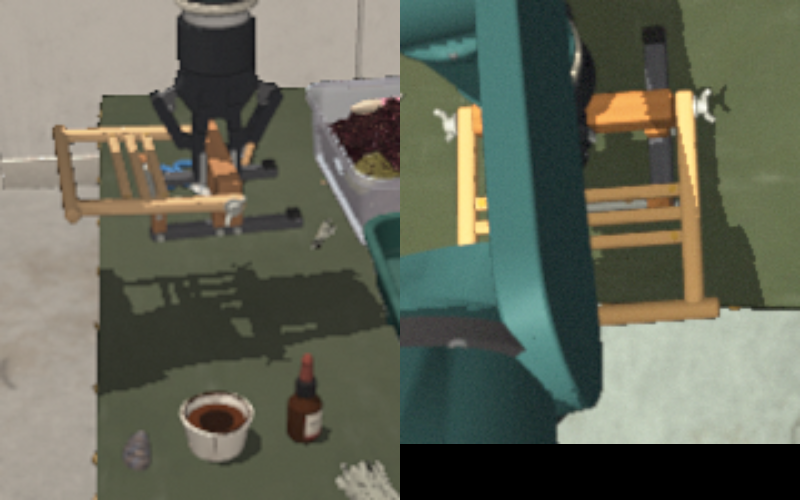

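The side view shows the stand hanging level, well above the bottle, with the leaf folded. I'll carry it across.

carry_out(
  deltas=[
    {"hand": 255, "delta_pos": [0, -0.3, 0], "dr": [0, 0, -0.1]},
    {"hand": 255, "delta_pos": [0, -0.6, 0], "dr": [0, 0, -0.1]},
    {"hand": 255, "delta_pos": [0, -0.9, 0], "dr": [0, 0, -0.1]},
    {"hand": 255, "delta_pos": [0, -0.9, 0], "dr": [0, 0, -0.1]},
    {"hand": 255, "delta_pos": [0, -0.9, 0], "dr": [0, 0, -0.1]},
    {"hand": 255, "delta_pos": [0, -0.9, 0], "dr": [0, 0, -0.1]},
    {"hand": 255, "delta_pos": [0, -0.9, 0], "dr": [0, 0, -0.1]},
    {"hand": 255, "delta_pos": [0, -0.9, 0], "dr": [0, 0, -0.1]},
    {"hand": 255, "delta_pos": [0, -0.9, 0], "dr": [0, 0, -0.1]},
    {"hand": 255, "delta_pos": [0, -0.9, 0], "dr": [0, 0, -0.1]},
    {"hand": 255, "delta_pos": [0, -0.9, 0], "dr": [0, 0, -0.1]},
    {"hand": 255, "delta_pos": [0, -0.9, 0], "dr": [0, 0, -0.1]},
  ],
)

```text
time: 6.85
tcp_pos: [594.0, 25.0, 182.4]
ee_rot: [0.0, 0.715, 0.699, 0.0]
ft_force: [-0.3, -0.0, -7.6]
width: 23.8
grasp_force: 59.6
```

carry_out(
  deltas=[
    {"hand": 255, "delta_pos": [0, -0.9, 0], "dr": [0, 0, -0.1]},
    {"hand": 255, "delta_pos": [0, -0.9, 0], "dr": [0, 0, -0.1]},
    {"hand": 255, "delta_pos": [0, -0.9, 0], "dr": [0, 0, -0.1]},
    {"hand": 255, "delta_pos": [0, -0.9, 0], "dr": [0, 0, -0.1]},
    {"hand": 255, "delta_pos": [0, -0.9, 0], "dr": [0, 0, -0.1]},
    {"hand": 255, "delta_pos": [0, -0.9, 0], "dr": [0, 0, -0.1]},
    {"hand": 255, "delta_pos": [0, -0.9, 0], "dr": [0, 0, -0.1]},
    {"hand": 255, "delta_pos": [0, -0.9, 0], "dr": [0, 0, -0.1]},
    {"hand": 255, "delta_pos": [0, -0.9, 0], "dr": [0, 0, -0.1]},
    {"hand": 255, "delta_pos": [0, -0.9, 0], "dr": [0, 0, -0.1]},
    {"hand": 255, "delta_pos": [0, -0.9, 0], "dr": [0, 0, -0.1]},
    {"hand": 255, "delta_pos": [0, -0.9, 0], "dr": [0, 0, -0.1]},
  ],
)

```text
time: 8.05
tcp_pos: [594.1, -190.8, 182.2]
ee_rot: [-0.0, 0.756, 0.655, -0.0]
ft_force: [0.4, 0.2, -8.2]
width: 23.0
grasp_force: 59.6
```

carry_out(
  deltas=[
    {"hand": 255, "delta_pos": [0.1, -0.9, 0], "dr": [0, 0, 0]},
    {"hand": 255, "delta_pos": [0.1, -0.9, 0], "dr": [0, 0, 0]},
    {"hand": 255, "delta_pos": [0.1, -0.7, 0], "dr": [0, 0, 0]},
    {"hand": 255, "delta_pos": [0, -0.44, 0], "dr": [0, 0, 0]},
    {"hand": 255, "delta_pos": [0, -0.2, 0], "dr": [0, 0, 0]},
    {"hand": 255, "delta_pos": [0, 0, 0], "dr": [0, 0, 0]},
    {"hand": 255, "delta_pos": [0, 0, 0], "dr": [0, 0, 0]},
  ],
)

```text
time: 8.75
tcp_pos: [599.9, -251.4, 182.1]
ee_rot: [-0.001, 0.756, 0.655, 0.0]
ft_force: [0.0, -0.0, -7.9]
width: 23.4
grasp_force: 59.6
```

carry_out(
  deltas=[
    {"hand": 255, "delta_pos": [0, 0, -0.4], "dr": [0, 0, 0]},
    {"hand": 255, "delta_pos": [0, 0, -0.7], "dr": [0, 0, 0]},
    {"hand": 255, "delta_pos": [0, 0, -0.7], "dr": [0, 0, 0]},
    {"hand": 255, "delta_pos": [0, 0, -0.7], "dr": [0, 0, 0]},
    {"hand": 255, "delta_pos": [0, 0, -0.7], "dr": [0, 0, 0]},
    {"hand": 255, "delta_pos": [0, 0, -0.7], "dr": [0, 0, 0]},
    {"hand": 255, "delta_pos": [0, 0, -0.7], "dr": [0, 0, 0]},
    {"hand": 255, "delta_pos": [0, 0, -0.7], "dr": [0, 0, 0]},
    {"hand": 255, "delta_pos": [0, 0, -0.5], "dr": [0, 0, 0]},
    {"hand": 255, "delta_pos": [0, 0, -0.3], "dr": [0, 0, 0]},
    {"hand": 255, "delta_pos": [0, 0, 0], "dr": [0, 0, 0]},
  ],
)

```text
time: 9.85
tcp_pos: [599.6, -251.9, 59.3]
ee_rot: [-0.001, 0.756, 0.655, -0.0]
ft_force: [0.3, 0.2, -7.9]
width: 23.7
grasp_force: 59.6
```

carry_out(
  deltas=[
    {"hand": 255, "delta_pos": [0, 0, -0.1], "dr": [0, 0, 0]},
    {"hand": 255, "delta_pos": [0, 0, -0.1], "dr": [0, 0, 0]},
    {"hand": 255, "delta_pos": [0, 0, -0.1], "dr": [0, 0, 0]},
    {"hand": 255, "delta_pos": [0, 0, -0.1], "dr": [0, 0, 0]},
    {"hand": 255, "delta_pos": [0, 0, 0], "dr": [0, 0, 0]},
  ],
)

```text
time: 10.35
tcp_pos: [600.0, -252.1, 52.1]
ee_rot: [-0.0, 0.756, 0.655, -0.0]
ft_force: [0.9, 0.9, -6.8]
width: 23.5
grasp_force: 59.7
```

Run:
```python
from h import *
a=robot.read_camera("side")[190:390,200:400,::-1]; b=robot.read_camera("top")[120:320,330:530,::-1]
cv2.imwrite("pics/g3.png",np.hstack([cv2.resize(a,(400,400)),cv2.resize(b,(400,400))]))
```

```text
(no output)
```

View pics/g3.png

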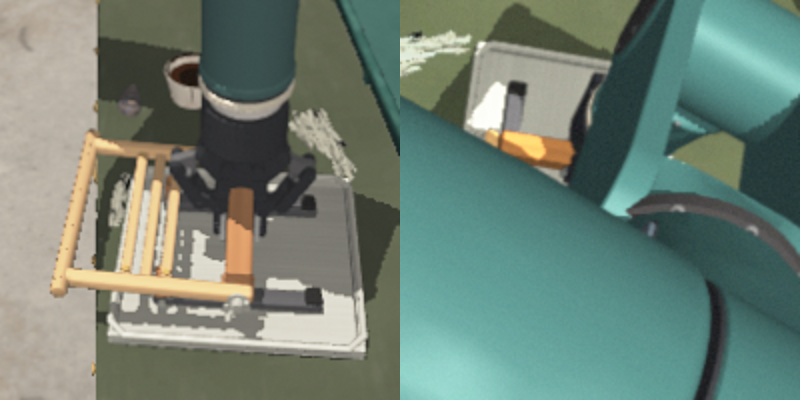

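The side view shows the stand's feet inside the tray, aligned with it and the leaf folded over the front rim. Contact is just starting, so I'll lower a few more millimetres.

carry_out(
  deltas=[
    {"hand": 255, "delta_pos": [0, 0, -0.1], "dr": [0, 0, 0]},
    {"hand": 255, "delta_pos": [0, 0, -0.1], "dr": [0, 0, 0]},
    {"hand": 255, "delta_pos": [0, 0, 0], "dr": [0, 0, 0]},
  ],
)

```text
time: 10.75
tcp_pos: [600.4, -252.3, 49.1]
ee_rot: [0.0, 0.756, 0.655, 0.0]
ft_force: [-1.6, 0.9, -0.3]
width: 23.3
grasp_force: 60.7
```

carry_out(
  deltas=[
    {"hand": 255, "delta_pos": [0, 0, -0.05], "dr": [0, 0, 0]},
    {"hand": 230, "delta_pos": [0, 0, 0], "dr": [0, 0, 0]},
    {"hand": 160, "delta_pos": [0, 0, 0], "dr": [0, 0, 0]},
    {"hand": 90, "delta_pos": [0, 0, 0], "dr": [0, 0, 0]},
    {"hand": 90, "delta_pos": [0, 0, 0], "dr": [0, 0, 0]},
    {"hand": 90, "delta_pos": [0, 0, 0], "dr": [0, 0, 0]},
    {"hand": 90, "delta_pos": [0, 0, 0], "dr": [0, 0, 0]},
    {"hand": 90, "delta_pos": [0, 0, 0], "dr": [0, 0, 0]},
    {"hand": 90, "delta_pos": [0, 0, 0], "dr": [0, 0, 0]},
    {"hand": 90, "delta_pos": [0, 0, 0], "dr": [0, 0, 0]},
  ],
)

```text
time: 11.75
tcp_pos: [600.1, -252.2, 47.2]
ee_rot: [-0.0, 0.756, 0.655, -0.0]
ft_force: [-0.2, 0.7, 0.3]
width: 55.5
grasp_force: 0.0
```

carry_out(
  deltas=[
    {"hand": 90, "delta_pos": [0, 0, 0.3], "dr": [0, 0, 0]},
    {"hand": 90, "delta_pos": [0, 0, 0.6], "dr": [0, 0, 0]},
    {"hand": 90, "delta_pos": [0, 0, 0.8], "dr": [0, 0, 0]},
    {"hand": 90, "delta_pos": [0, 0, 0.8], "dr": [0, 0, 0]},
    {"hand": 90, "delta_pos": [0, 0, 0.8], "dr": [0, 0, 0]},
    {"hand": 90, "delta_pos": [0, 0, 0.8], "dr": [0, 0, 0]},
    {"hand": 90, "delta_pos": [0, 0, 0.5], "dr": [0, 0, 0]},
    {"hand": 90, "delta_pos": [0, 0, 0], "dr": [0, 0, 0]},
  ],
)

```text
time: 12.55
tcp_pos: [601.3, -252.8, 141.7]
ee_rot: [0.002, 0.756, 0.655, 0.001]
ft_force: [-0.1, -0.6, 0.5]
width: 55.2
grasp_force: 0.0
```

carry_out(
  deltas=[
    {"hand": 90, "delta_pos": [-0.77, 0.11, -0.1], "dr": [0, 0, 0]},
    {"hand": 90, "delta_pos": [-0.77, 0.11, -0.1], "dr": [0, 0, 0]},
    {"hand": 90, "delta_pos": [-0.77, 0.11, -0.1], "dr": [0, 0, 0]},
    {"hand": 90, "delta_pos": [-0.77, 0.11, -0.1], "dr": [0, 0, 0]},
    {"hand": 90, "delta_pos": [-0.77, 0.11, -0.1], "dr": [0, 0, 0]},
    {"hand": 90, "delta_pos": [-0.77, 0.11, -0.1], "dr": [0, 0, 0]},
    {"hand": 90, "delta_pos": [-0.77, 0.11, -0.1], "dr": [0, 0, 0]},
    {"hand": 90, "delta_pos": [-0.77, 0.11, -0.1], "dr": [0, 0, 0]},
    {"hand": 90, "delta_pos": [-0.77, 0.11, -0.1], "dr": [0, 0, 0]},
    {"hand": 90, "delta_pos": [-0.77, 0.11, -0.1], "dr": [0, 0, 0]},
    {"hand": 90, "delta_pos": [0, 0, 0], "dr": [0, 0, 0]},
    {"hand": 90, "delta_pos": [0, 0, 0], "dr": [0, 0, 0]},
  ],
)

```text
time: 13.75
tcp_pos: [446.3, -230.3, 119.2]
ee_rot: [-0.0, 0.756, 0.655, 0.0]
ft_force: [0.4, -0.7, 0.5]
width: 55.4
grasp_force: 0.0
```

Run:
```python
from h import *
np.set_printoptions(precision=1,suppress=True)
a=robot.read_camera("side")[230:380,210:410,::-1]
cv2.imwrite("pics/g4.png",cv2.resize(a,(800,600),interpolation=cv2.INTER_CUBIC))
xs=np.array([.990,-.141,0]);ys=np.array([.141,.990,0]);o=np.array([600,-252,4.])
for n,l in (("bar r",(-155,-102,46)),("bar l",(-155,102,46)),("rail r back top",(12,-76,64)),("rail r front top",(-12,-76,64)),("footR back",(78,-58,10))):
    X=o+l[0]*xs+l[1]*ys+[0,0,l[2]];print(n,(pix("side",X)-[210,230])*4)
```

```text
bar r [ 74.7 441.1]
bar l [144.3 122.1]
rail r back top [461.5 387.9]
rail r front top [406.1 385.1]
footR back [601.6 439.4]
```

View pics/g4.png

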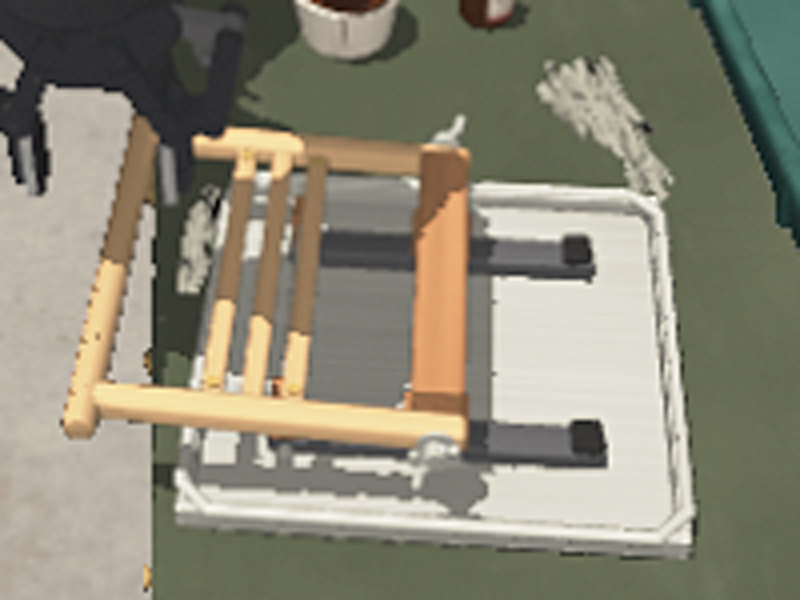

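The side view shows the feet flat in the tray (back of the right foot at (605,440), as predicted). The bar's right end is at about (80,422), roughly 12 mm above the folded-level prediction, so the leaf is at about 0.08 rad. The fingers straddle the bar's middle, so I'll lower onto it and grip lightly.

carry_out(
  deltas=[
    {"hand": 90, "delta_pos": [0, 0, -0.6], "dr": [0, 0, 0]},
    {"hand": 90, "delta_pos": [0, 0, -0.6], "dr": [0, 0, 0]},
    {"hand": 90, "delta_pos": [0, 0, -0.6], "dr": [0, 0, 0]},
    {"hand": 90, "delta_pos": [0, 0, -0.6], "dr": [0, 0, 0]},
    {"hand": 90, "delta_pos": [0, 0, -0.6], "dr": [0, 0, 0]},
    {"hand": 90, "delta_pos": [0, 0, -0.1], "dr": [0, 0, 0]},
    {"hand": 90, "delta_pos": [0, 0, 0], "dr": [0, 0, 0]},
  ],
  newtons=25,
)

```text
time: 14.5
tcp_pos: [445.7, -229.9, 56.5]
ee_rot: [-0.001, 0.756, 0.655, -0.0]
ft_force: [-0.1, -0.7, -0.2]
width: 55.5
grasp_force: 0.0
```

carry_out(
  deltas=[
    {"hand": 255, "delta_pos": [0, 0, 0], "dr": [0, 0, 0]},
    {"hand": 255, "delta_pos": [0, 0, 0], "dr": [0, 0, 0]},
    {"hand": 255, "delta_pos": [0, 0, 0], "dr": [0, 0, 0]},
    {"hand": 255, "delta_pos": [0, 0, 0], "dr": [0, 0, 0]},
    {"hand": 255, "delta_pos": [0, 0, 0], "dr": [0, 0, 0]},
    {"hand": 255, "delta_pos": [0, 0, 0], "dr": [0, 0, 0]},
    {"hand": 255, "delta_pos": [0, 0, 0], "dr": [0, 0, 0]},
  ],
)

```text
time: 15.2
tcp_pos: [446.6, -230.5, 57.5]
ee_rot: [0.001, 0.756, 0.655, 0.0]
ft_force: [0.8, -0.4, 1.1]
width: 15.4
grasp_force: 24.9
```

Run:
```python
from h import *
# arc from a=0.08 to 1.92 in 36 rows, units of 20mm
a=np.linspace(.08,1.92,37);r=-155*np.cos(a);z=155*np.sin(a)
d=np.c_[np.diff(r)*.990,np.diff(r)*-.141,np.diff(z)]/20
for k in d: print("%.2f,%.2f,%.2f"%tuple(k))
```

```text
0.04,-0.01,0.39
0.06,-0.01,0.39
0.08,-0.01,0.39
0.10,-0.01,0.38
0.12,-0.02,0.38
0.14,-0.02,0.37
0.16,-0.02,0.36
0.18,-0.02,0.35
0.19,-0.03,0.34
0.21,-0.03,0.33
0.23,-0.03,0.32
0.24,-0.03,0.31
0.26,-0.04,0.30
0.27,-0.04,0.28
0.29,-0.04,0.27
0.30,-0.04,0.25
0.31,-0.04,0.24
0.32,-0.05,0.22
0.34,-0.05,0.21
0.35,-0.05,0.19
0.35,-0.05,0.17
0.36,-0.05,0.15
0.37,-0.05,0.13
0.38,-0.05,0.11
0.38,-0.05,0.09
0.39,-0.05,0.07
0.39,-0.06,0.05
0.39,-0.06,0.03
0.39,-0.06,0.01
0.39,-0.06,-0.01
0.39,-0.06,-0.03
0.39,-0.06,-0.05
0.39,-0.06,-0.07
0.38,-0.05,-0.09
0.38,-0.05,-0.11
0.37,-0.05,-0.13
```

carry_out(
  deltas=[
    {"hand": 255, "delta_pos": [0.04, -0.01, 0.39], "dr": [0, 0, 0]},
    {"hand": 255, "delta_pos": [0.06, -0.01, 0.39], "dr": [0, 0, 0]},
    {"hand": 255, "delta_pos": [0.08, -0.01, 0.39], "dr": [0, 0, 0]},
    {"hand": 255, "delta_pos": [0.1, -0.01, 0.38], "dr": [0, 0, 0]},
    {"hand": 255, "delta_pos": [0.12, -0.02, 0.38], "dr": [0, 0, 0]},
    {"hand": 255, "delta_pos": [0.14, -0.02, 0.37], "dr": [0, 0, 0]},
    {"hand": 255, "delta_pos": [0.16, -0.02, 0.36], "dr": [0, 0, 0]},
    {"hand": 255, "delta_pos": [0.18, -0.02, 0.35], "dr": [0, 0, 0]},
    {"hand": 255, "delta_pos": [0.19, -0.03, 0.34], "dr": [0, 0, 0]},
    {"hand": 255, "delta_pos": [0.21, -0.03, 0.33], "dr": [0, 0, 0]},
    {"hand": 255, "delta_pos": [0.23, -0.03, 0.32], "dr": [0, 0, 0]},
    {"hand": 255, "delta_pos": [0.24, -0.03, 0.31], "dr": [0, 0, 0]},
  ],
)

```text
time: 16.4
tcp_pos: [481.5, -235.0, 144.0]
ee_rot: [-0.0, 0.756, 0.655, -0.0]
ft_force: [-3.9, 0.2, -1.8]
width: 15.0
grasp_force: 24.4
```

carry_out(
  deltas=[
    {"hand": 255, "delta_pos": [0.26, -0.04, 0.3], "dr": [0, 0, 0]},
    {"hand": 255, "delta_pos": [0.27, -0.04, 0.28], "dr": [0, 0, 0]},
    {"hand": 255, "delta_pos": [0.29, -0.04, 0.27], "dr": [0, 0, 0]},
    {"hand": 255, "delta_pos": [0.3, -0.04, 0.25], "dr": [0, 0, 0]},
    {"hand": 255, "delta_pos": [0.31, -0.04, 0.24], "dr": [0, 0, 0]},
    {"hand": 255, "delta_pos": [0.32, -0.05, 0.22], "dr": [0, 0, 0]},
    {"hand": 255, "delta_pos": [0.34, -0.05, 0.21], "dr": [0, 0, 0]},
    {"hand": 255, "delta_pos": [0.35, -0.05, 0.19], "dr": [0, 0, 0]},
    {"hand": 255, "delta_pos": [0.35, -0.05, 0.17], "dr": [0, 0, 0]},
    {"hand": 255, "delta_pos": [0.36, -0.05, 0.15], "dr": [0, 0, 0]},
    {"hand": 255, "delta_pos": [0.37, -0.05, 0.13], "dr": [0, 0, 0]},
    {"hand": 255, "delta_pos": [0.38, -0.05, 0.11], "dr": [0, 0, 0]},
  ],
)

```text
time: 17.6
tcp_pos: [558.9, -246.2, 196.8]
ee_rot: [0.0, 0.756, 0.655, -0.001]
ft_force: [-11.7, 3.6, 22.7]
width: 14.9
grasp_force: 26.9
```

carry_out(
  deltas=[
    {"hand": 255, "delta_pos": [0.38, -0.05, 0.09], "dr": [0, 0, 0]},
    {"hand": 255, "delta_pos": [0.39, -0.05, 0.07], "dr": [0, 0, 0]},
    {"hand": 255, "delta_pos": [0.39, -0.06, 0.05], "dr": [0, 0, 0]},
    {"hand": 255, "delta_pos": [0.39, -0.06, 0.03], "dr": [0, 0, 0]},
    {"hand": 255, "delta_pos": [0.39, -0.06, 0.01], "dr": [0, 0, 0]},
    {"hand": 255, "delta_pos": [0.39, -0.06, -0.01], "dr": [0, 0, 0]},
    {"hand": 255, "delta_pos": [0.39, -0.06, -0.03], "dr": [0, 0, 0]},
    {"hand": 255, "delta_pos": [0.39, -0.06, -0.05], "dr": [0, 0, 0]},
    {"hand": 255, "delta_pos": [0.39, -0.06, -0.07], "dr": [0, 0, 0]},
    {"hand": 255, "delta_pos": [0.38, -0.05, -0.09], "dr": [0, 0, 0]},
    {"hand": 255, "delta_pos": [0.38, -0.05, -0.11], "dr": [0, 0, 0]},
    {"hand": 255, "delta_pos": [0.37, -0.05, -0.13], "dr": [0, 0, 0]},
  ],
)

```text
time: 18.8
tcp_pos: [661.6, -261.0, 198.1]
ee_rot: [0.01, 0.756, 0.655, 0.006]
ft_force: [7.3, 4.5, 28.3]
width: 15.0
grasp_force: 30.5
```

Run:
```python
from h import *
a=robot.read_camera("side")[170:380,210:410,::-1]
cv2.imwrite("pics/g5.png",cv2.resize(a,(570,600),interpolation=cv2.INTER_CUBIC))
```

```text
(no output)
```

View pics/g5.png

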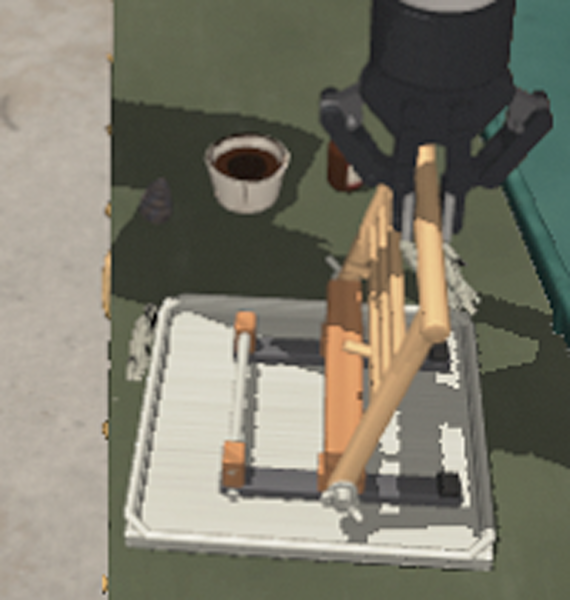

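The side view shows the leaf past upright and leaning back, with the stand flat in the tray. The tool is pressing down about 28 N on the bar, so I'll relieve that before letting go.

carry_out(
  deltas=[
    {"hand": 255, "delta_pos": [0, 0, 0.12], "dr": [0, 0, 0]},
    {"hand": 255, "delta_pos": [0, 0, 0.12], "dr": [0, 0, 0]},
    {"hand": 255, "delta_pos": [0, 0, 0.1], "dr": [0, 0, 0]},
    {"hand": 255, "delta_pos": [0, 0, 0], "dr": [0, 0, 0]},
    {"hand": 255, "delta_pos": [0, 0, 0], "dr": [0, 0, 0]},
  ],
)

```text
time: 19.35
tcp_pos: [656.7, -260.2, 199.4]
ee_rot: [0.005, 0.756, 0.655, 0.003]
ft_force: [6.1, 2.1, 11.1]
width: 15.3
grasp_force: 29.0
```

carry_out(
  deltas=[
    {"hand": 255, "delta_pos": [0, 0, 0.12], "dr": [0, 0, 0]},
    {"hand": 255, "delta_pos": [0.05, 0, 0.08], "dr": [0, 0, 0]},
    {"hand": 255, "delta_pos": [0.05, 0, 0], "dr": [0, 0, 0]},
    {"hand": 255, "delta_pos": [0, 0, 0], "dr": [0, 0, 0]},
  ],
)

```text
time: 19.75
tcp_pos: [654.3, -259.8, 200.2]
ee_rot: [0.001, 0.756, 0.655, 0.0]
ft_force: [3.0, -0.5, 4.7]
width: 15.5
grasp_force: 28.3
```

carry_out(
  deltas=[
    {"hand": 220, "delta_pos": [0, 0, 0], "dr": [0, 0, 0]},
    {"hand": 180, "delta_pos": [0, 0, 0], "dr": [0, 0, 0]},
    {"hand": 120, "delta_pos": [0, 0, 0], "dr": [0, 0, 0]},
    {"hand": 90, "delta_pos": [0, 0, 0], "dr": [0, 0, 0]},
    {"hand": 90, "delta_pos": [0, 0, 0], "dr": [0, 0, 0]},
    {"hand": 90, "delta_pos": [0, 0, 0.3], "dr": [0, 0, 0]},
    {"hand": 90, "delta_pos": [0, 0, 0.6], "dr": [0, 0, 0]},
    {"hand": 90, "delta_pos": [0, 0, 0.9], "dr": [0, 0, 0]},
    {"hand": 90, "delta_pos": [0, 0, 0.9], "dr": [0, 0, 0]},
    {"hand": 90, "delta_pos": [0, 0, 0.9], "dr": [0, 0, 0]},
    {"hand": 90, "delta_pos": [0, 0, 0.9], "dr": [0, 0, 0]},
    {"hand": 90, "delta_pos": [0, 0, 0], "dr": [0, 0, 0]},
  ],
)

```text
time: 20.95
tcp_pos: [655.4, -260.2, 294.3]
ee_rot: [0.003, 0.756, 0.655, 0.001]
ft_force: [0.0, -0.6, -0.1]
width: 55.5
grasp_force: 0.0
```

Run:
```python
from h import *
np.set_printoptions(precision=1,suppress=True)
a=robot.read_camera("side")[180:380,220:400,::-1]
cv2.imwrite("pics/g6.png",cv2.resize(a,(540,600),interpolation=cv2.INTER_CUBIC))
xs=np.array([.990,-.141,0]);ys=np.array([.141,.990,0]);o=np.array([600,-252,4.])
P=lambda l:(pix("side",o+l[0]*xs+l[1]*ys+[0,0,l[2]])-[220,180])*3
for A in(1.78,1.92,2.06):print("bar R/L",A,*[P((-155*np.cos(A),s,46+155*np.sin(A))) for s in(-102,102)])
print("footR back/front",P((78,-58,10)),P((-78,-58,10)),"footL back",P((78,58,10)))
```

```text
bar R/L 1.78 [366.4 312.7] [359.3  74.8]
bar R/L 1.92 [407.4 322.9] [392.3  83.7]
bar R/L 2.06 [445.3 336.8] [423.   96.2]
footR back/front [421.2 479.6] [167.  466.1] footL back [412.3 339.3]
```

View pics/g6.png

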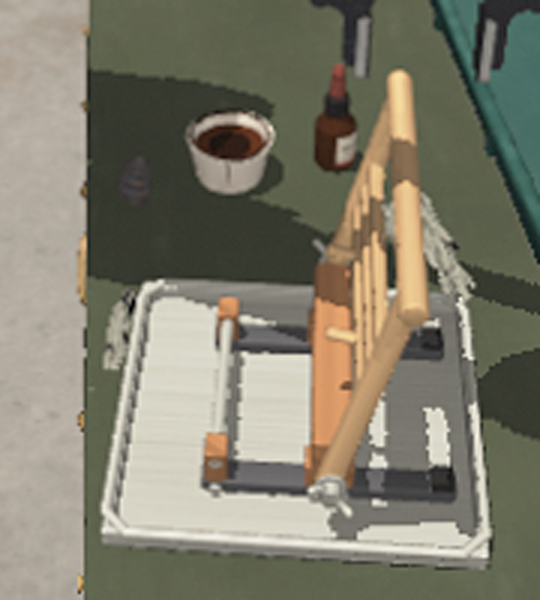

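The leaf leans back and the three obstacles are untouched. The right foot's back end is at (455,482) against a predicted (421,480), so the stand has slid back. I'll quantify that and the leaf angle.

Run:
```python
from h import *
from scipy.optimize import least_squares
np.set_printoptions(precision=3,suppress=True)
# calibrate same features vs g4: foot top back-right corner g4 (606,450)/4, now (456,485)/3
xs=np.array([.990,-.141,0]);ys=np.array([.141,.990,0]);o=np.array([600,-252,0.])
def tr(p,z):
    X=ray("side",p,z)-o;return np.array([X@xs,X@ys])
Q=lambda x,y:(x/3-.33+220,y/3-.33+180); Q4=lambda x,y:(x/4-.375+210,y/4-.375+230)
for n,p in(("g4 R",Q4(607,467)),("g4 L",Q4(594,280)),("now R",Q(455,499)),("now L",Q(442,357))): print(n,tr(p,4))
for n,p in(("rail g4 R back top",Q4(468,388)),("rail g4 L back top",Q4(468,155))): print(n,tr(p,68))
# bar ends with unknown hinge shift dx, angle
for dx in(0,10,20,25,30):
    f=lambda v:np.concatenate([pix("side",o+(dx-155*np.cos(v[0]))*xs+(v[1]+s)*ys+[0,0,50+155*np.sin(v[0])])-q for s,q in((-102,Q(413,311)),(102,Q(400,78)))])
    r=least_squares(f,[1.8,0]);print(dx,r.x,r.fun)
for i in((104,540),(487,560),(150,283),(463,290)): print("tray corner",tr(Q(*i),17 if i[1]<300 else 8))
```

```text
g4 R [ 80.325 -64.847]
g4 L [79.822 49.508]
now R [ 98.609 -62.921]
now L [98.002 53.192]
rail g4 R back top [ 14.166 -75.089]
rail g4 L back top [13.171 70.189]
0 [ 1.945 10.169] [ 0.48   0.173 -0.563 -0.274]
10 [1.874 6.104] [ 0.506  0.388 -0.577 -0.607]
20 [1.804 2.961] [ 0.52   0.556 -0.593 -0.868]
25 [1.77  1.712] [ 0.524  0.623 -0.601 -0.972]
30 [1.737 0.668] [ 0.526  0.679 -0.609 -1.06 ]
tray corner [-111.406 -109.073]
tray corner [ 113.655 -107.961]
tray corner [-105.971   98.597]
tray corner [114.795 105.246]
```

The stand sits about +20 mm (limit 40) and the leaf is at about 1.80 rad, only just in range. I'll nudge the bar back about 19 mm with the open fingers, then track the change numerically.

Run:
```python
from h import *
np.save("before.npy",robot.read_camera("side"))
```

carry_out(
  deltas=[
    {"hand": 90, "delta_pos": [0, 0, -0.7], "dr": [0, 0, 0]},
    {"hand": 90, "delta_pos": [0, 0, -0.9], "dr": [0, 0, 0]},
    {"hand": 90, "delta_pos": [0, 0, -0.9], "dr": [0, 0, 0]},
    {"hand": 90, "delta_pos": [0, 0, -0.9], "dr": [0, 0, 0]},
    {"hand": 90, "delta_pos": [0, 0, -0.9], "dr": [0, 0, 0]},
    {"hand": 90, "delta_pos": [0, 0, -0.5], "dr": [0, 0, 0]},
    {"hand": 90, "delta_pos": [0, 0, 0], "dr": [0, 0, 0]},
  ],
)

```text
time: 21.75
tcp_pos: [651.8, -258.4, 190.4]
ee_rot: [-0.003, 0.756, 0.655, -0.001]
ft_force: [-0.8, -0.1, -0.1]
width: 55.4
grasp_force: 0.0
```

carry_out(
  deltas=[
    {"hand": 90, "delta_pos": [0.24, -0.034, 0], "dr": [0, 0, 0]},
    {"hand": 90, "delta_pos": [0.24, -0.034, 0], "dr": [0, 0, 0]},
    {"hand": 90, "delta_pos": [0.24, -0.034, 0], "dr": [0, 0, 0]},
    {"hand": 90, "delta_pos": [0.24, -0.034, 0], "dr": [0, 0, 0]},
    {"hand": 90, "delta_pos": [0.24, -0.034, 0], "dr": [0, 0, 0]},
    {"hand": 90, "delta_pos": [0.24, -0.034, 0], "dr": [0, 0, 0]},
    {"hand": 90, "delta_pos": [0.24, -0.034, 0], "dr": [0, 0, 0]},
    {"hand": 90, "delta_pos": [0.2, -0.03, 0], "dr": [0, 0, 0]},
    {"hand": 90, "delta_pos": [0, 0, 0], "dr": [0, 0, 0]},
  ],
)

```text
time: 22.65
tcp_pos: [692.0, -264.8, 193.8]
ee_rot: [0.0, 0.756, 0.655, 0.0]
ft_force: [0.1, -0.8, -0.1]
width: 55.1
grasp_force: 0.0
```

carry_out(
  deltas=[
    {"hand": 90, "delta_pos": [-0.5, 0.07, 0], "dr": [0, 0, 0]},
    {"hand": 90, "delta_pos": [-0.5, 0.07, 0.3], "dr": [0, 0, 0]},
    {"hand": 90, "delta_pos": [0, 0, 0.7], "dr": [0, 0, 0]},
    {"hand": 90, "delta_pos": [0, 0, 0.9], "dr": [0, 0, 0]},
    {"hand": 90, "delta_pos": [0, 0, 0.9], "dr": [0, 0, 0]},
    {"hand": 90, "delta_pos": [0, 0, 0.9], "dr": [0, 0, 0]},
    {"hand": 90, "delta_pos": [0, 0, 0.9], "dr": [0, 0, 0]},
    {"hand": 90, "delta_pos": [0, 0, 0], "dr": [0, 0, 0]},
    {"hand": 90, "delta_pos": [0, 0, 0], "dr": [0, 0, 0]},
  ],
)

```text
time: 23.55
tcp_pos: [671.4, -262.1, 287.1]
ee_rot: [0.001, 0.756, 0.655, 0.0]
ft_force: [0.4, 0.0, 0.8]
width: 55.0
grasp_force: 0.0
```

Run:
```python
from h import *
a=np.load("before.npy");b=robot.read_camera("side");np.save("after.npy",b)
def track(n,x,y,w,h):
    x,y=x/3+220,y/3+180
    x0,y0=int(x-w/2),int(y-h/2);T=a[y0:y0+h,x0:x0+w]
    S=b[y0-15:y0+h+15,x0-20:x0+w+20]
    r=cv2.matchTemplate(cv2.resize(S,None,fx=4,fy=4,interpolation=2),cv2.resize(T,None,fx=4,fy=4,interpolation=2),cv2.TM_CCOEFF_NORMED)
    _,m,_,l=cv2.minMaxLoc(r);print(n,m,l[0]/4-20,l[1]/4-15)
track("bar R",413,308,12,14);track("bar L",400,80,12,12)
track("foot R back",448,482,16,14);track("foot R front",213,465,18,22);track("foot L front",228,310,14,14);track("knob",330,488,14,14)
```

```text
bar R 0.863135576248169 12.0 3.25
bar L 0.9948757886886597 10.0 2.75
foot R back 0.6897419691085815 0.0 -0.5
foot R front 0.9983742833137512 0.0 0.0
foot L front 0.9696543216705322 0.0 0.0
knob 0.9410263895988464 0.0 0.0
```

The stand did not move and the leaf turned about +0.12 rad, to about 1.92 rad. I'm handing in.

```bash
python3 -c "
from workcell import robot
print(robot.close_job())"
```

```text
the job is handed in; nothing more can be done
None
```

I handed the job in at about 24 s of the 64 s, but the hand-in returned no verdict. By my camera estimates, the stand is flat and square in the tray, front to front, about 20 mm back of centre (limit 40 mm) after sliding during the leaf swing. The leaf is at about 1.92 rad, the gripper is clear, and the bottle, ramekin and shell looked undisturbed.

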